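# Hang the height gauge back on its peg

### The arm

A 6-joint arm with a two-finger parallel gripper is mounted at the origin on the work surface. World frame = base frame: x ahead of the robot, y to its left, z up, the work surface at z = 0. Lengths are in mm, angles in degrees, forces in N, time in s.
With the tool pointing down it reaches from about 425 to 950 mm from the base axis. Payload 3.5 kg.
Tool frame: the origin (TCP) lies midway between the tips of the shut fingers; the grasp point (between the pads) lies 19 mm behind it; z points along the fingers, y is the line along which they close (so a half turn about z gives the same grasp; the last joint's range is limited). The gripper opens to 85 mm and grips with 20 to 120 N. Pads are 22 mm wide; open, the fingers measure 114 mm over their backs; the gripper's body (76 mm by 85 mm) begins 54 mm behind the grasp point. The pads swing forward as they close: fully open they stand 13 mm farther back than shut.
Start: joints at [-74.427, 16.404, 90.338, -0, 73.258, -8.594], TCP at [276.368, -615.814, 231.325] pointing down, gripper open.
Joint ranges: [-158.93, 158.93], [-51.34, 127.21], [12.03, 142.37], [-87.48, 267.48], [13.55, 161.25], [-162.69, 162.69]. Speed limits (degrees/s): [159.86, 159.86, 180, 180, 180, 180].

### API

Orientations are given as a 3x3 rotation matrix whose columns are the frame's x, y, z axes.
In Python, from workcell import * gives the robot as it stands.
- The arm moves only by the shell command python3 -m pendant 'ROWS' [FORCE]. ROWS is JSON, a list of rows, each a list of 7 numbers: the shift along the tool's x, y, z in cm, then the turn, a rotation vector about the tool's x, y, z in rad, then the gripper's target within -1 to 1 (fully open at 1, half-way at 0, shut at -1). A call has 1 to 10 rows; each row is the pose to reach, as a shift and turn from the pose commanded when the call began, along the tool's axes at that moment; what a row does not reach only later rows make up. A row lasts 1/12 s, in which the tool goes at most 41.7 mm and 7.16 degrees, less where a joint would pass 70% of its speed; a pose out of reach is approached as far as the arm can. A call with a gripper value outside its range is refused whole. The fingers move at their own pace and stop on an object; FORCE is the grip in N (left out, the last holds). Time passes only in rows, so rows that repeat a pose let the fingers close. It gives the time, the measured TCP pose, the force, the opening and the grip force at its end, in the units of the state.
- get_state(): the state, without advancing time (a new reading comes with each control period).
- camera(name): name is "scene" or "side" or "wrist"; returns (picture, depth): 420x560x3 uint8, red, green, blue; 420x560 float32, mm along the optical axis (not along the pixel's ray), 0 where there is no reading.
- camera_info(name): a dict with "intrinsics" (3x3 intrinsics, pixels), "distortion" ([k1, k2, p1, p2, k3] as OpenCV has them; the pictures are not rectified), "rvec" (rotation vector, rad) and "tvec" (3), from world to camera coordinates, as OpenCV has them; the wrist camera has in their place "mount" (4x4, takes a point from camera to tool coordinates, whose origin is the TCP and whose axes are the flange's). Camera axes: x right, y down, z forward; pixel columns grow to the right and rows downward; lengths in mm; the calibration is good to about 2 mm. A picture is of the moment at which its call begins: read the wrist's pose just before it. camera_info takes no time and is no camera call.
- hand_in(): hands the job in; it is judged then, once.
Trained networks look in the newest picture that a camera, given by its name, has taken for a name from the list of things; names that differ only in an ending like _2 or _b are one class to them, and where a whole thing is asked for, a point or a joint stands for the part that bears it (a point fixed in the world has none). Each returns a list of dicts, best first, with "p" (0 to 1); they miss things now and then, are a little off and sometimes report something else, mostly with a low value. They report only what shows in the picture. A call takes as long as a camera call. They do not tell look-alikes from the thing itself.
- boxes_of(camera, query): "location" ([x, y, z] in mm, in world coordinates, good to about 4 mm: the middle of the surface that is visible of it).
The state is a dict: "time": time; "qpos": joint angles; "joint_velocities": joint speeds; "joint_torque": joint torques, N m; "ee_pos": TCP position; "eef_rot": TCP orientation; "ft_force": force on the tool from outside, world axes, zero at the start; "wrist_torque": the same for the moment, N m; "finger_gap": opening from 0.0 (shut) to 1.0 (fully open); "grasp_force": force on a finger pad.
Only numpy, scipy, OpenCV 4.12 (cv2) and the standard library are available. Lean on these libraries where they do the work, as an engineer would, in place of code of your own. Each camera call takes 0.05 s, during which the arm holds its last target. There are 200 camera calls.

### The job

The tip-height setting is done: lift the stepped steel gauge out of the slot in the black pallet and hang it by its eye on the longer of the two pegs. Then push it back along the peg until it hangs flush against the upright, and let go. Leave the jar, the screwdriver and the little tray where they are.

Things in the scene. Friction and masses are not known exactly. Their poses are not given: they have to be found in the camera images.
- gauge_eye (a point): Centre of the eye (round through-hole, 20 mm diameter) of the height gauge, a flat steel plate 8 mm thick and 173 mm tall, about 160 g, standing upright in the pallet's slot at the start. Axes: z up along the plate, x normal to it (the eye's axis; both faces are alike), y along its width. The eye's centre is 110 mm above the plate's foot.
- gauge_grip (a point): Middle of the gauge's top tab (30 mm wide, round top), the place to grip it from above across its 8 mm thickness (fingers closing along the gauge's x); 40 mm straight above the eye's centre, 23 mm below the round top. Same axes as gauge_eye.
- gauge: The same gauge; origin at the centre of its foot, same axes. Width by height above the foot: 50 mm wide from 0 to 40 mm, 62 mm wide to 62 mm, 74 mm wide to 85 mm, 50 mm wide (with the eye) to 130 mm, then the tab, 30 mm wide, to 173 mm.
- pallet: Fixed black pallet 130 x 100 mm on an aluminium riser, origin on the table under its centre, top 60 mm above the table. In its middle a slot 10 mm (along its x) by 54 mm (along its y), 25 mm deep, in which the gauge's foot stands loosely; lift the gauge more than 25 mm straight up to clear it.
- long_peg_root (a point): Where the longer peg leaves the front face of its upright, on the peg's axis, 200 mm above the table. The peg is a fixed level steel rod, 10 mm diameter, 100 mm long, round-ended, pointing along this frame's -x (roughly to the robot). The hanging gauge's eye centre is 5 mm below the peg's axis; fully home it is 4 mm in front of this point (half the plate's thickness).
- post_long: The fixed aluminium upright of the longer peg: 34 mm wide (y), 8 mm thick, its top 40 mm above the peg's axis, so a finger does not fit behind a gauge that is home. Origin on the table below the peg's root, same axes. The hanging gauge slides with 1 to 2 N if pushed at the eye's height (fingers either side of the peg); a push high on the tab only tips it.
- long_peg_tip (a point): Free end of the longer peg, 100 mm from its root. Same axes as long_peg_root.
- short_peg_tip (a point): Free end of the shorter peg (40 mm long, otherwise the same, on an identical upright): not the one to use. Its upright stands 40 mm beyond, along this frame's +x.
- flux_jar: Bystander: loose amber jar, 48 mm diameter, 60 mm tall, origin at the centre of its underside.
- screwdriver: Bystander: loose screwdriver 170 mm long, lying along its x axis.
- tray: Bystander: loose grey tray 100 x 70 x 30 mm, origin at the centre of its underside.
Things that resemble listed ones, but are neither listed nor needed, are in the scene too. Of the things that look like the gauge, the middle-sized one is meant.

How it is judged:
By the outcome, as a careful person would: the job done as asked, in the order asked, and still so for the second after the job is handed in, with the robot touching nothing.
It also fails if it takes over 56 s, if anything falls off the work surface, if the arm or the gripper's body presses on something with over 40 N, if the wrist force passes 120 N, or if a joint passes its speed limit or range.

## Working session

There is one attempt and no reset: what is moved stays moved. The work goes in short steps, Python scripts to look and compute and a shell command to move; the robot and the scene stay as the last step left them, time stands still between calls to the robot, and variables do not carry over. Pictures are saved under pics/ and viewed, at most 12 in all, crops included, and the job is handed in when it is done.

```bash
mkdir -p pics; cat > h.py <<'E'
from workcell import *
import numpy as np, cv2
def cam(n):
    s=get_state(); p,d=camera(n); return s,p,d
def save(n,p): cv2.imwrite('pics/'+n+'.png',p[:,:,::-1])
def pose(n,s):
    i=camera_info(n)
    if 'mount' in i:
        T=np.eye(4);T[:3,:3]=np.array(s['eef_rot']).reshape(3,3);T[:3,3]=s['ee_pos'];return T@np.array(i['mount'])
    T=np.eye(4);T[:3,:3]=cv2.Rodrigues(np.array(i['rvec'],float))[0];T[:3,3]=np.ravel(i['tvec']);return np.linalg.inv(T)
def cloud(n,s,d):
    i=camera_info(n);K=np.array(i['intrinsics'],float);D=np.array(i['distortion'],float)
    v,u=np.mgrid[:d.shape[0],:d.shape[1]]
    q=cv2.undistortPoints(np.stack([u,v],-1).reshape(-1,1,2).astype(float),K,D).reshape(d.shape+(2,))
    P=np.dstack([q*d[...,None],d]);T=pose(n,s)
    W=P@T[:3,:3].T+T[:3,3];W[d<=0]=np.nan;return W
def ray(n,s,u,v):
    i=camera_info(n)
    q=cv2.undistortPoints(np.array([[[u,v]]],float),np.array(i['intrinsics'],float),np.array(i['distortion'],float)).ravel()
    T=pose(n,s);return T[:3,3],T[:3,:3]@np.array([q[0],q[1],1.])
E
python3 - <<'E'
from h import *
for n in ['scene','side']:
    s,p,d=cam(n);save(n+'1',p);W=cloud(n,s,d);np.save(n+'W.npy',W)
    for q in ['gauge_eye','gauge_grip','gauge','pallet','long_peg_root','long_peg_tip','short_peg_tip','post_long','flux_jar','screwdriver','tray']:
        print(n,q,[(np.round(b['location']).tolist(),round(b['p'],2)) for b in boxes_of(n,q)])
print(s['time'],s['eef_rot'])
E
```

```text
scene gauge_eye [([380.0, 161.0, 117.0], 0.91), ([577.0, 49.0, 65.0], 0.78), ([437.0, 11.0, 122.0], 0.57), ([645.0, -170.0, 76.0], 0.46)]
scene gauge_grip [([430.0, 5.0, 124.0], 0.81), ([373.0, 155.0, 117.0], 0.63), ([573.0, 47.0, 68.0], 0.6)]
scene gauge [([434.0, 5.0, 121.0], 0.95), ([377.0, 160.0, 114.0], 0.65)]
scene pallet [([464.0, 3.0, 54.0], 0.62)]
scene long_peg_root [([645.0, -169.0, 76.0], 0.79)]
scene long_peg_tip [([647.0, -164.0, 71.0], 0.92)]
scene short_peg_tip [([657.0, 221.0, 63.0], 0.61)]
scene post_long [([644.0, -168.0, 76.0], 0.81)]
scene flux_jar [([647.0, -171.0, 77.0], 0.73), ([728.0, 0.0, 59.0], 0.57)]
scene screwdriver [([371.0, -276.0, 19.0], 0.89)]
scene tray [([437.0, 296.0, 13.0], 0.88)]
side gauge_eye [([430.0, 18.0, 127.0], 0.7), ([355.0, 169.0, 108.0], 0.7), ([641.0, -162.0, 86.0], 0.51)]
side gauge_grip [([427.0, 10.0, 124.0], 0.72), ([563.0, 67.0, 70.0], 0.71), ([356.0, 165.0, 109.0], 0.64)]
side gauge [([563.0, 66.0, 70.0], 0.7), ([428.0, 15.0, 124.0], 0.69), ([358.0, 166.0, 110.0], 0.65)]
side pallet [([427.0, 21.0, 56.0], 0.72)]
side long_peg_root [([643.0, -162.0, 90.0], 0.85), ([428.0, 15.0, 128.0], 0.38), ([360.0, -271.0, 20.0], 0.28)]
side long_peg_tip [([642.0, -159.0, 87.0], 0.74), ([426.0, 6.0, 126.0], 0.38)]
side short_peg_tip [([653.0, 234.0, 78.0], 0.6), ([429.0, 14.0, 127.0], 0.44)]
side post_long [([642.0, -156.0, 84.0], 0.64)]
side flux_jar [([711.0, 16.0, 41.0], 0.66)]
side screwdriver [([360.0, -272.0, 20.0], 0.6)]
side tray [([436.0, 297.0, 6.0], 0.63)]
0.6 [[ 9.12359311e-01  4.09390385e-01 -1.51261039e-06]
 [ 4.09390385e-01 -9.12359311e-01 -8.75487331e-06]
 [-4.96420513e-06  7.36834203e-06 -1.00000000e+00]]
```

View pics/scene1.png

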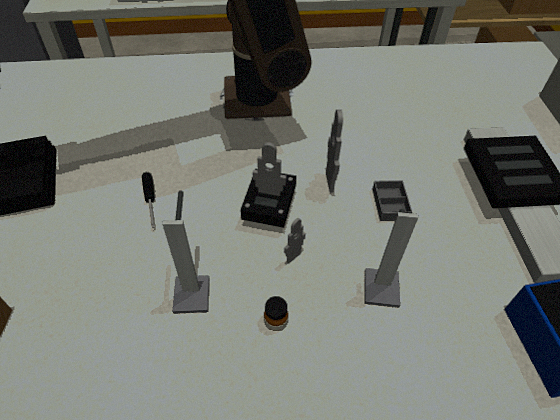

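View pics/side1.png

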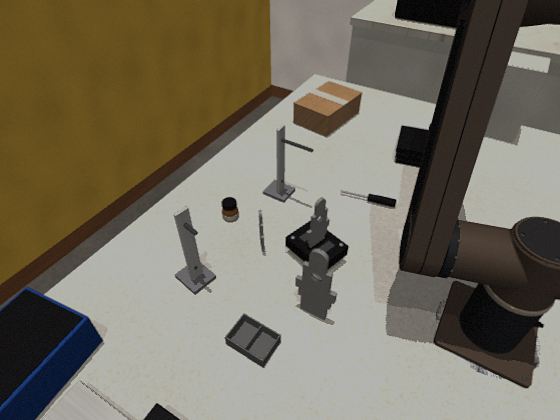

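The scene camera looks back at the robot. The gauge in the pallet is at pixel (268,170), the long peg's post at (180,255) and the short one's at (395,255). In the side view they are at (319,220), (281,160) and (187,240). Next I'll fit poses to the point clouds.

```bash
python3 - <<'E'
from h import *
for n in ['scene','side']:
    W=np.load(n+'W.npy').reshape(-1,3)
    W=W[~np.isnan(W[:,0])]
    def sel(c,r,z0,z1): return W[(np.hypot(W[:,0]-c[0],W[:,1]-c[1])<r)&(W[:,2]>z0)&(W[:,2]<z1)]
    def pca(P,t):
        m=np.median(P[:,:2],0); e,v=np.linalg.eigh(np.cov((P[:,:2]-m).T))
        pr=(P[:,:2]-m)@v; print(n,t,len(P),'med',m.round(1),'mean',P.mean(0).round(1),'minor',v[:,0].round(3),'sd',np.sqrt(e).round(1),'rng',np.percentile(pr,[2,98],axis=0).round(1).tolist(),'zmax',P[:,2].max().round(1))
    pca(sel((430,10),60,75,135),'gauge low'); pca(sel((430,10),60,90,250),'gauge'); pca(sel((430,10),60,170,250),'tab')
    P=sel((430,10),85,52,66); r=cv2.minAreaRect(P[:,:2].astype(np.float32)); print('pallet',r)
    pca(sel((645,-165),25,215,260),'post top'); pca(sel((645,-165),25,60,180),'post mid')
    P=sel((600,-165),90,185,213);P=P[P[:,0]<645];
    if len(P)>5: pca(P,'peg'); print(P[P[:,0].argmin()],P[P[:,0].argmax()])
E
```

```text
scene gauge low 566 med [433.8   7.2] mean [433.6   7.7 105.9] minor [-0.956  0.294] sd [ 1.8 20.1] rng [[-2.3, -34.3], [6.4, 35.7]] zmax 134.9
scene gauge 913 med [433.5   7.4] mean [433.4   7.8 142.9] minor [-0.956  0.293] sd [ 2. 17.] rng [[-2.6, -33.2], [6.7, 33.4]] zmax 210.6
scene tab 226 med [433.4   7.5] mean [433.2   7.7 190.6] minor [-0.958  0.287] sd [2.1 8.6] rng [[-2.7, -14.8], [6.5, 14.3]] zmax 210.6
pallet ((431.2875671386719, 7.8359222412109375), (100.35330963134766, 132.85073852539062), 72.49760437011719)
scene post top 261 med [ 646.  -166.6] mean [ 645.3 -166.5  231.1] minor [-1.     0.002] sd [ 2.3 10. ] rng [[-1.9, -16.6], [6.7, 16.4]] zmax 242.9
scene post mid 684 med [ 646.2 -166. ] mean [ 646.1 -166.2  123.4] minor [-1.    -0.006] sd [ 1.2 10.2] rng [[-1.8, -17.2], [3.8, 16.0]] zmax 179.9
scene peg 178 med [ 579.5 -164.5] mean [ 581.9 -164.5  203.4] minor [ 0.029 -1.   ] sd [ 4.6 26.5] rng [[-12.4, -64.9], [6.6, 36.0]] zmax 212.7
[ 542.22160805 -163.57314521  205.37852845] [ 644.88445036 -150.16934309  188.53359306]
side gauge low 325 med [429.5  16.3] mean [4
[... 307 characters left out ...]
  0.411] sd [2.3 9.1] rng [[-6.5, -18.4], [2.7, 11.5]] zmax 209.7
pallet ((432.11260986328125, 10.367378234863281), (102.5411148071289, 133.08775329589844), 72.73405456542969)
side post top 87 med [ 640.2 -159.6] mean [ 641.3 -161.1  230.4] minor [-0.995  0.103] sd [ 2.6 10.8] rng [[-7.1, -19.9], [2.4, 12.8]] zmax 241.9
side post mid 275 med [ 640.2 -158.1] mean [ 641.  -159.8  124. ] minor [-0.992  0.125] sd [ 2.2 11.3] rng [[-7.1, -23.0], [2.4, 12.7]] zmax 179.8
side peg 175 med [ 610.5 -160.4] mean [ 604.7 -160.3  201.8] minor [ 0.014 -1.   ] sd [ 6.3 33.9] rng [[-12.7, -33.1], [19.4, 68.3]] zmax 213.0
[ 540.41290425 -161.22673564  203.14337328] [ 644.27634278 -149.60228266  193.26548821]
```

```bash
python3 -m pendant '[[33.6,-25,-5,0,0,-0.848,1],[33.6,-25,-5,0,0,-0.848,1],[33.6,-25,-5,0,0,-0.848,1],[33.6,-25,-5,0,0,-0.848,1],[33.6,-25,-5,0,0,-0.848,1],[33.6,-25,-5,0,0,-0.848,1],[33.6,-25,-5,0,0,-0.848,1],[33.6,-25,-5,0,0,-0.848,1],[33.6,-25,-5,0,0,-0.848,1],[33.6,-25,-5,0,0,-0.848,1]]'
python3 -m pendant '[[0,0,0,0,0,0,1],[0,0,0,0,0,0,1]]'
```

```text
time: 2.03
ee_pos: [478.7, -252.7, 281.3]
eef_rot: [[0.297, 0.955, 0.001], [0.955, -0.297, -0.001], [-0.0, 0.001, -1.0]]
ft_force: [0.6, -1.2, -0.2]
finger_gap: 1.002
grasp_force: 0.0
time: 2.2
ee_pos: [479.1, -252.8, 281.5]
eef_rot: [[0.292, 0.956, 0.001], [0.956, -0.292, -0.001], [-0.001, 0.001, -1.0]]
ft_force: [0.5, -0.1, 0.2]
finger_gap: 1.002
grasp_force: 0.0
```

```bash
python3 -m pendant '[[23.6,-12.2,1.5,0,0,0,1],[23.6,-12.2,1.5,0,0,0,1],[23.6,-12.2,1.5,0,0,0,1],[23.6,-12.2,1.5,0,0,0,1],[23.6,-12.2,1.5,0,0,0,1],[23.6,-12.2,1.5,0,0,0,1],[23.6,-12.2,1.5,0,0,0,1],[23.6,-12.2,1.5,0,0,0,1],[23.6,-12.2,1.5,0,0,0,1],[23.6,-12.2,1.5,0,0,0,1]]'
python3 - <<'E'
from h import *
s,p,d=cam('wrist');save('wrist1',p);W=cloud('wrist',s,d)
print(s['ee_pos'],pose('wrist',s).round(2))
Q=W.reshape(-1,3);Q=Q[~np.isnan(Q[:,0])]
P=Q[(np.hypot(Q[:,0]-431,Q[:,1]-9)<40)&(Q[:,2]>165)&(Q[:,2]<220)]
print(len(P),P.mean(0),P.max(0),P.min(0))
if len(P)>10: print(cv2.minAreaRect(P[:,:2].astype(np.float32)),np.linalg.eigh(np.cov(P[:,:2].T)))
P=Q[(np.hypot(Q[:,0]-431,Q[:,1]-9)<85)&(Q[:,2]>52)&(Q[:,2]<66)]
print(cv2.minAreaRect(P[:,:2].astype(np.float32)))
E
```

```text
time: 3.03
ee_pos: [431.9, 5.5, 265.8]
eef_rot: [[0.298, 0.955, 0.0], [0.955, -0.298, -0.001], [-0.001, 0.0, -1.0]]
ft_force: [-0.1, 0.0, 1.0]
finger_gap: 0.997
grasp_force: 0.0
[431.86216041   5.50450458 265.80063032] [[ 9.5000e-01 -2.9000e-01 -8.0000e-02  4.5347e+02]
 [-3.0000e-01 -9.2000e-01 -2.7000e-01  7.4330e+01]
 [-0.0000e+00  2.8000e-01 -9.6000e-01  4.0786e+02]
 [ 0.0000e+00  0.0000e+00  0.0000e+00  1.0000e+00]]
763 [433.21741759  13.78166166 198.95254527] [441.30030944  32.95891844 208.74445849] [424.17731122  -4.55388016 165.00903407]
((433.24798583984375, 13.912130355834961), (38.01346206665039, 7.977419376373291), 72.31229400634766) EighResult(eigenvalues=array([ 5.53261119, 75.35471342]), eigenvectors=array([[-0.95248931,  0.30457203],
       [ 0.30457203,  0.95248931]]))
((431.3197326660156, 8.133872985839844), (99.8152847290039, 131.151611328125), 72.35469055175781)
```

View pics/wrist1.png

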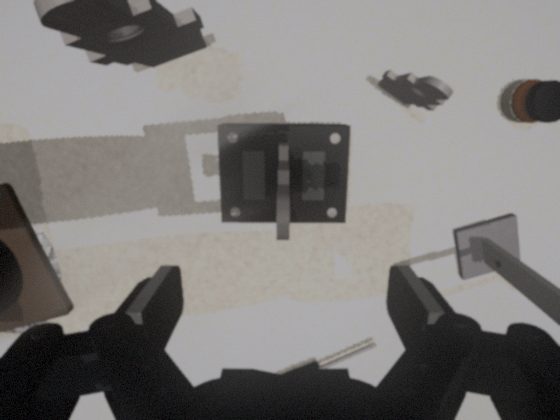

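The tab shows at px (283,165–235), and it's square to the closing direction (-17.7° against the tool's -17.3°). The offsets are about 5 mm along tool x and -1 mm along y.

```bash
python3 -m pendant '[[0.5,-0.1,3,0,0,0,1],[0.5,-0.1,6,0,0,0,1],[0.5,-0.1,8,0,0,0,1],[0.5,-0.1,9.2,0,0,0,1],[0.5,-0.1,9.9,0,0,0,1],[0.5,-0.1,9.9,0,0,0,1]]'
python3 -m pendant '[[0,0,0,0,0,0,-1],[0,0,0,0,0,0,-1],[0,0,0,0,0,0,-1],[0,0,0,0,0,0,-1],[0,0,0,0,0,0,-1],[0,0,0,0,0,0,-1],[0,0,0,0,0,0,-1],[0,0,0,0,0,0,-1],[0,0,0,0,0,0,-1],[0,0,0,0,0,0,-1]]' 60
```

```text
time: 3.58
ee_pos: [431.3, 11.0, 165.0]
eef_rot: [[0.299, 0.954, -0.004], [0.954, -0.299, 0.001], [-0.001, -0.004, -1.0]]
ft_force: [-0.3, 0.2, 0.3]
finger_gap: 1.004
grasp_force: 0.0
time: 4.42
ee_pos: [432.4, 12.0, 167.2]
eef_rot: [[0.296, 0.955, 0.001], [0.955, -0.296, -0.0], [0.0, 0.001, -1.0]]
ft_force: [1.4, 0.1, 2.4]
finger_gap: 0.086
grasp_force: 58.8
```

```bash
python3 -m pendant '[[0,0,-1.5,0,0,0,-1],[0,0,-3,0,0,0,-1],[0,0,-4.5,0,0,0,-1],[0,0,-6,0,0,0,-1],[0,0,-6,0,0,0,-1]]'
python3 -m pendant '[[-2,1.1,0,0,0,-0.04,-1],[-4,2.2,0,0,0,-0.08,-1],[-6,3.3,0,0,0,-0.12,-1],[-8,4.4,0,0,0,-0.16,-1],[-10,5.6,0,0,0,-0.2,-1],[-12,6.8,0,0,0,-0.24,-1],[-14,7.9,0,0,0,-0.28,-1],[-15.2,8.6,0,0,0,-0.31,-1],[-15.6,8.8,0,0,0,-0.32,-1],[-15.6,8.8,0,0,0,-0.32,-1]]'
python3 - <<'E'
from h import *
for n in ['side','scene','wrist']:
    s,p,d=cam(n);save(n+'2',p);W=cloud(n,s,d);np.save(n+'W2.npy',W)
    Q=W.reshape(-1,3);Q=Q[~np.isnan(Q[:,0])]
    x,y,z=Q.T
    P=Q[(abs(x-590)<60)&(abs(y+163)<12)&(abs(z-202)<12)]
    if len(P)>10:
        f=np.polyfit(P[:,0],P[:,1],1); print(n,'peg',len(P),P.min(0).round(1),P.max(0).round(1),'slope',f[0].round(3),'y540,y638',np.polyval(f,[540,638]).round(1))
    P=Q[(abs(x-470)<50)&(abs(y+163)<50)&(z>100)&(z<190)]
    if len(P)>10: print(n,'gauge',len(P),P.mean(0).round(1),np.median(P,0).round(1),P.min(0).round(1),P.max(0).round(1),np.linalg.eigh(np.cov(P.T))[1][:,0].round(3))
    P=Q[(abs(x-645)<20)&(abs(y+163)<25)&(z>215)&(z<260)]
    if len(P)>10: print(n,'post',len(P),P.mean(0).round(1),P.min(0).round(1),P.max(0).round(1))
print(s['ee_pos'],s['finger_gap'],s['ft_force'])
E
```

```text
time: 4.83
ee_pos: [433.4, 11.8, 229.3]
eef_rot: [[0.296, 0.955, 0.005], [0.955, -0.296, -0.001], [0.0, 0.005, -1.0]]
ft_force: [0.3, 0.2, -1.0]
finger_gap: 0.089
grasp_force: 59.2
time: 5.67
ee_pos: [469.3, -163.5, 225.2]
eef_rot: [[-0.017, 1.0, -0.002], [1.0, 0.017, 0.001], [0.001, -0.002, -1.0]]
ft_force: [0.1, 0.2, -1.7]
finger_gap: 0.087
grasp_force: 59.2
side peg 145 [ 540.1 -174.5  190.4] [ 641.8 -151.1  213.5] slope -0.018 y540,y638 [-159.9 -161.7]
side gauge 263 [ 466.6 -157.6  149.4] [ 465.8 -154.9  152.5] [ 463.7 -203.9  100.3] [ 473.3 -126.6  189.8] [ 0.999 -0.038 -0.006]
side post 86 [ 641.2 -161.1  230.2] [ 638.  -181.9  215.2] [ 647.3 -144.9  241.3]
scene peg 276 [ 540.8 -174.5  190.1] [ 649.7 -151.2  213.9] slope 0.022 y540,y638 [-165.5 -163.3]
scene gauge 869 [ 471.6 -165.7  151.9] [ 471.7 -165.1  155.2] [ 462.7 -204.2  100.3] [ 475.1 -129.8  189.8] [1.    0.023 0.004]
scene post 264 [ 645.2 -166.5  230.8] [ 637.8 -183.8  215.3] [ 648.7 -149.8  242.2]
wrist peg 2589 [ 539.3 -171.5  196.6] [ 621.6 -159.7  206.2] slope -0.02 y540,y638 [-163.4 -165.3]
wrist gauge 492 [ 468.8 -134.9  176.4] [ 468.8 -134.7  177.8] [ 464.7 -141.7  154.7] [ 472.9 -128.9  189.8] [1.    0.014 0.001]
[ 469.29693789 -162.22157518  225.65389816] 0.08555033069908077 [-0.31985492  0.10522525 -1.72610355]
```

View pics/side2.png

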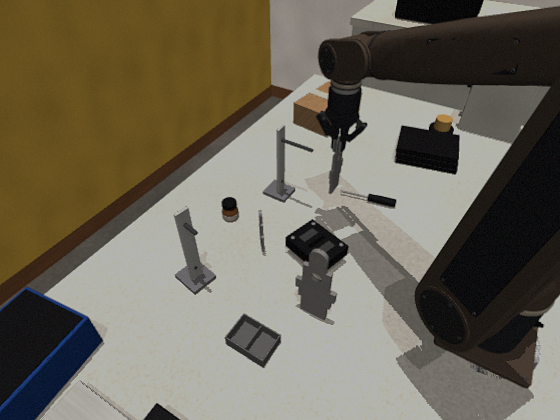

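View pics/wrist2.png

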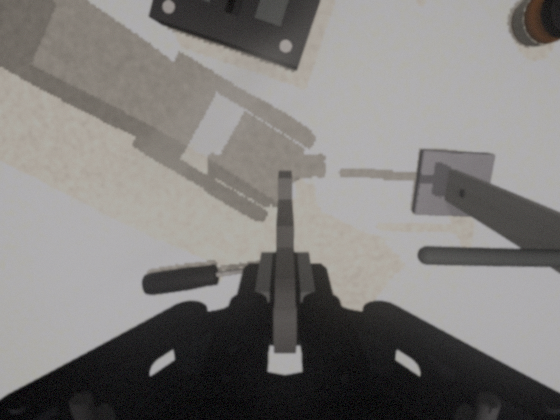

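```bash
python3 - <<'E'
from h import *
Q=np.load('wristW2.npy').reshape(-1,3);Q=Q[~np.isnan(Q[:,0])];x,y,z=Q.T
for a,b in [(545,570),(570,595),(595,620)]:
    P=Q[(x>a)&(x<b)&(abs(y+165)<10)&(z>190)&(z<210)]
    t=P[P[:,2]>203.5]; print('wrist peg',a,P[:,1].min().round(1),P[:,1].max().round(1),'top',t[:,1].mean().round(1),P[:,2].max().round(1))
for n in ['scene','side']:
    Wf=np.load(n+'W2.npy');Q=Wf.reshape(-1,3);Q=Q[~np.isnan(Q[:,0])];x,y,z=Q.T
    g=(abs(x-470)<12)&(abs(y+165)<50)&(z>60)&(z<200)
    P=Q[g];print(n,'zmin',P[:,2].min().round(1))
    for a in range(int(P[:,2].min())+2,195,6):
        r=np.sort(P[(abs(P[:,2]-a)<3)][:,1]); 
        if len(r)>2: i=np.diff(r).argmax(); print(a,r[[0,-1]].round(1),'gap',r[[i,i+1]].round(1))
    for a,b in [(545,570),(570,595),(595,630)]:
        P=Q[(x>a)&(x<b)&(abs(y+165)<15)&(z>185)&(z<215)]; 
        if len(P): print(n,'peg',a,np.percentile(P[:,1:],[5,50,95],axis=0).round(1).tolist())
E
python3 - <<'E'
import cv2
a=cv2.imread('pics/scene2.png')[120:280,90:290]
cv2.imwrite('pics/crop2.png',cv2.resize(a,None,fx=3.7,fy=3.7,interpolation=cv2.INTER_CUBIC))
E
```

```text
wrist peg 545 -169.9 -159.7 top -164.7 205.8
wrist peg 570 -170.4 -160.2 top -165.3 206.2
wrist peg 595 -171.5 -160.6 top -165.8 206.0
scene zmin 91.8
93 [-177.5 -143.4] gap [-160.9 -147.8]
99 [-191.8 -143.1] gap [-191.6 -179.1]
105 [-190.6 -142.4] gap [-190.6 -178.4]
111 [-192.  -141.7] gap [-189.8 -175.1]
117 [-190.9 -142.7] gap [-188.7 -174.6]
123 [-190.6 -142. ] gap [-186.2 -175.9]
129 [-191.6 -141.5] gap [-182.9 -180.7]
135 [-198.1 -137. ] gap [-178.1 -173.6]
141 [-197.7 -135.7] gap [-175.  -172.6]
147 [-196.7 -137.2] gap [-149.9 -147.4]
153 [-198.  -130.3] gap [-136.6 -130.3]
159 [-202.8 -129.9] gap [-196.7 -194. ]
165 [-204.2 -131. ] gap [-193.6 -191.3]
171 [-203.2 -130.2] gap [-156.7 -154.1]
177 [-204.1 -129.8] gap [-171.6 -169.2]
183 [-195.1 -135.4] gap [-142.6 -135.4]
189 [-191.8 -142. ] gap [-158.5 -156.3]
scene peg 545 [[-168.9, 200.5], [-164.3, 203.8], [-160.3, 205.6]]
scene peg 570 [[-170.0, 200.8], [-164.9, 204.0], [-160.8, 206.5]]
scene peg 595 [[-169.3, 201.8], [-165.4, 204.1], [-161.2, 206.7]]
side zmin 92.7
94 [-180.6 -139. ] gap [-166.  -158.4]
100 [-184.3 -140.7] gap [-170.9 -158.3]
106 [-183.  -139.3] gap [-175.9 -168.5]
112 [-191.4 -138.4] gap [-162.8 -154.1]
118 [-189.5 -139.6] gap [-153.5 -145.5]
124 [-180.5 -139.7] gap [-151.5 -142.8]
130 [-193.  -136.2] gap [-174.1 -164.1]
136 [-190.2 -133.8] gap [-149.3 -141.5]
142 [-194.7 -132.6] gap [-194.7 -185.6]
148 [-195.4 -131.7] gap [-167.  -159.9]
154 [-190.9 -128.9] gap [-190.9 -184.2]
160 [-197.9 -127.6] gap [-166.6 -158.6]
166 [-202.5 -127.8] gap [-149.2 -140.7]
172 [-203.7 -126.6] gap [-203.7 -192.5]
178 [-203.9 -127.8] gap [-173.3 -163.9]
184 [-190.9 -138.2] gap [-159.4 -151.8]
190 [-190.9 -140.2] gap [-190.9 -182.5]
side peg 545 [[-163.9, 198.8], [-160.2, 203.4], [-156.8, 206.3]]
side peg 570 [[-165.1, 198.5], [-160.6, 203.7], [-156.7, 206.4]]
side peg 595 [[-164.8, 198.5], [-161.3, 203.0], [-159.1, 206.2]]
```

View pics/crop2.png

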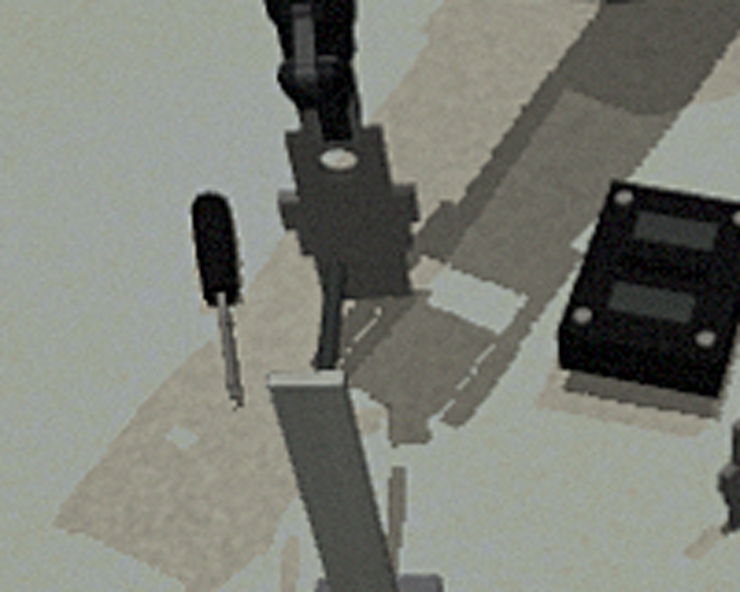

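The eye is clear at crop px (338,158). In three views the peg runs at -1.2° yaw. Its line extended back to x=469 is at y≈-162.7, and the eye is at about -166.4, roughly 1.5 mm high. I'll align and thread in stages.

```bash
python3 -m pendant '[[0.36,0,0.1,0,0,0.038,-1],[0.36,0,0.1,0,0,0.038,-1],[0.36,0,0.1,0,0,0.038,-1]]'
python3 -m pendant '[[0,1.2,0,0,0,0,-1],[0,2.4,0,0,0,0,-1],[0,3.6,0,0,0,0,-1],[0,4.8,0,0,0,0,-1],[0,5.8,0,0,0,0,-1],[0,5.8,0,0,0,0,-1],[0,5.8,0,0,0,0,-1]]'
python3 - <<'E'
from h import *
s,p,d=cam('scene');save('scene3',p)
a=p[120:280,90:290]
s2,p2,d2=cam('side');b=p2[100:260,250:450]
save('crop3',cv2.resize(np.hstack([a,b]),None,fx=2,fy=2,interpolation=cv2.INTER_CUBIC))
for n,D,s in [('scene',d,s),('side',d2,s2)]:
    Q=cloud(n,s,D).reshape(-1,3);Q=Q[~np.isnan(Q[:,0])];x,y,z=Q.T
    P=Q[(abs(x-527)<10)&(abs(y+165)<50)&(z>60)&(z<215)]
    w=P[(P[:,2]>155)&(P[:,2]<175)];q=Q[(x>545)&(x<570)&(abs(y+165)<15)&(z>185)&(z<215)]
    print(n,'zmin',P[:,2].min().round(1),'yc',w[:,1].min().round(1),w[:,1].max().round(1),np.median(w[:,0]).round(1),'peg',np.percentile(q[:,1:],[5,50,95],axis=0).round(1).tolist())
print(s['ee_pos'])
E
```

```text
time: 6.07
ee_pos: [469.6, -158.5, 225.6]
eef_rot: [[0.017, 1.0, -0.0], [1.0, -0.017, 0.0], [0.0, -0.0, -1.0]]
ft_force: [0.5, -0.0, -1.7]
finger_gap: 0.089
grasp_force: 59.1
time: 6.65
ee_pos: [527.8, -160.3, 225.5]
eef_rot: [[0.018, 1.0, -0.001], [1.0, -0.018, 0.0], [0.0, -0.001, -1.0]]
ft_force: [-0.6, -0.7, -2.1]
finger_gap: 0.083
grasp_force: 59.2
scene zmin 93.5 yc -202.0 -127.5 530.5 peg [[-169.2, 200.5], [-164.2, 204.1], [-160.7, 206.5]]
side zmin 91.6 yc -198.8 -123.7 524.0 peg [[-164.3, 198.9], [-159.4, 203.4], [-156.8, 205.6]]
[ 527.4446643  -160.27580141  225.48858677]
```

View pics/crop3.png

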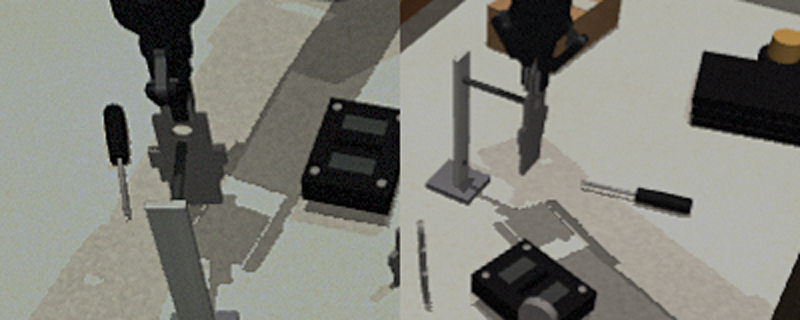

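In crop3 the plate stands just before the peg tip, and it's centred on the peg within 1 mm. The eye is about 2–3 mm high, so I'll lower it 2.5 mm and thread.

```bash
python3 -m pendant '[[0,0,0.25,0,0,0,-1],[0,0,0.25,0,0,0,-1],[0,0.8,0.25,0,0,0,-1],[0,1.6,0.25,0,0,0,-1],[0,2.4,0.25,0,0,0,-1],[0,2.4,0.25,0,0,0,-1]]'
python3 - <<'E'
from h import *
print(get_state()['ft_force'])
s,p,d=cam('scene');a=p[120:280,90:290]
s2,p2,d2=cam('side');b=p2[100:260,250:450]
save('crop4',cv2.resize(np.hstack([a,b]),None,fx=2,fy=2,interpolation=cv2.INTER_CUBIC))
E
```

```text
time: 7.25
ee_pos: [553.4, -161.2, 223.5]
eef_rot: [[0.019, 1.0, 0.001], [1.0, -0.019, -0.0], [-0.0, 0.001, -1.0]]
ft_force: [-0.2, 0.0, -0.8]
finger_gap: 0.083
grasp_force: 59.2
[-0.19289876  0.0403159  -0.84591948]
```

View pics/crop4.png

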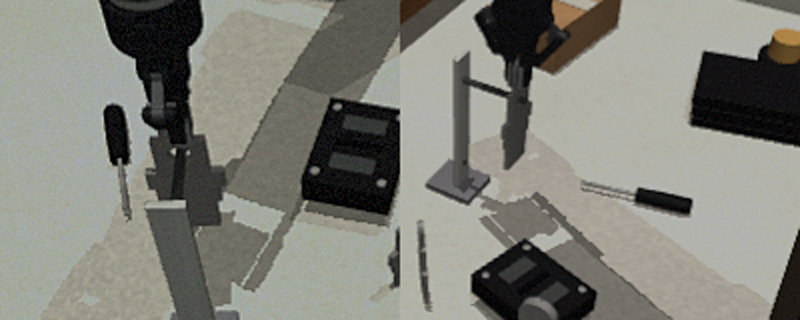

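```bash
python3 -m pendant '[[0,1,0,0,0,0,-1],[0,2,0,0,0,0,-1],[0,3,0,0,0,0,-1],[0,3.5,0,0,0,0,-1],[0,3.5,0,0,0,0,-1],[0,3.5,0.3,0,0,0,-1],[0,3.5,0.5,0,0,0,-1],[0,3.5,0.5,0,0,0,-1]]'
python3 -m pendant '[[0,0,0.1,0,0,0,-1],[0,0,0.1,0,0,0,-1]]'
```

```text
time: 8.02
ee_pos: [586.3, -161.5, 217.4]
eef_rot: [[0.019, 1.0, -0.001], [1.0, -0.019, 0.001], [0.001, -0.001, -1.0]]
ft_force: [-0.5, -0.6, -0.9]
finger_gap: 0.087
grasp_force: 59.4
time: 8.18
ee_pos: [586.5, -161.7, 217.3]
eef_rot: [[0.019, 1.0, -0.0], [1.0, -0.019, 0.0], [0.0, -0.0, -1.0]]
ft_force: [-1.1, -0.1, -1.0]
finger_gap: 0.089
grasp_force: 59.5
```

```bash
python3 -m pendant '[[0,0,0.1,0,0,0,-1],[0,0,0.1,0,0,0,-1],[0,0,0.1,0,0,0,-1]]'
python3 -m pendant '[[0,0,0.1,0,0,0,-1],[0,0,0.1,0,0,0,-1],[0,0,0.1,0,0,0,-1]]'
```

```text
time: 8.43
ee_pos: [586.7, -161.7, 217.1]
eef_rot: [[0.019, 1.0, 0.0], [1.0, -0.019, -0.0], [-0.0, 0.0, -1.0]]
ft_force: [-1.8, 1.4, 3.1]
finger_gap: 0.085
grasp_force: 59.9
time: 8.68
ee_pos: [586.8, -161.7, 217.0]
eef_rot: [[0.019, 1.0, 0.0], [1.0, -0.019, -0.0], [-0.0, 0.0, -1.0]]
ft_force: [-4.4, 0.7, 6.3]
finger_gap: 0.089
grasp_force: 60.6
```

```bash
python3 -m pendant '[[0,0,-0.1,0,0,0,-0.25],[0,0,-0.1,0,0,0,-0.25],[0,0,-0.1,0,0,0,-0.25],[0,0,-0.1,0,0,0,-0.25],[0,0,-0.1,0,0,0,-0.25],[0,0,-0.1,0,0,0,-0.25]]'
python3 -m pendant '[[0,0,-1.5,0,0,0,-0.25],[0,0,-3,0,0,0,-0.25],[0,0,-5,0,0,0,-0.25],[0,0,-7,0,0,0,-0.25],[0,0,-9,0,0,0,-0.25],[0,0,-10,0,0,0,-0.25],[0,0,-10,0,0,0,-0.25]]'
python3 - <<'E'
from h import *
s,p,d=cam('scene');a=p[120:280,90:290]
s2,p2,d2=cam('side');b=p2[100:260,250:450]
save('crop5',cv2.resize(np.hstack([a,b]),None,fx=2,fy=2,interpolation=cv2.INTER_CUBIC))
for n,D,s in [('scene',d,s),('side',d2,s2)]:
    Q=cloud(n,s,D).reshape(-1,3);Q=Q[~np.isnan(Q[:,0])];x,y,z=Q.T
    P=Q[(abs(x-586)<22)&(abs(y+165)<50)&(z>70)&(z<290)]
    w=P[(P[:,2]>145)&(P[:,2]<165)]
    print(n,'z',P[:,2].min().round(1),P[:,2].max().round(1),'yc',w[:,1].min().round(1),w[:,1].max().round(1))
    for a,b in [(85,115),(115,145),(145,175),(220,255)]:
        q=P[(P[:,2]>a)&(P[:,2]<b)]; print(a,len(q),np.median(q,0).round(1))
E
```

```text
time: 9.18
ee_pos: [586.7, -161.7, 215.9]
eef_rot: [[0.019, 1.0, -0.0], [1.0, -0.019, 0.0], [0.0, -0.0, -1.0]]
ft_force: [0.0, -0.3, -0.3]
finger_gap: 0.376
grasp_force: 0.0
time: 9.77
ee_pos: [588.0, -162.2, 319.7]
eef_rot: [[0.019, 1.0, 0.005], [1.0, -0.019, -0.003], [-0.002, 0.006, -1.0]]
ft_force: [-0.3, -0.0, 0.8]
finger_gap: 0.376
grasp_force: 0.0
scene z 84.0 260.4 yc -203.4 -128.8
85 96 [ 590.1 -149.9  100.5]
115 132 [ 590.3 -149.   130.9]
145 203 [ 590.  -145.4  161.3]
220 254 [ 589.6 -165.9  238. ]
side z 83.7 258.9 yc -200.7 -125.4
85 86 [ 583.8 -154.7  100.3]
115 97 [ 583.9 -154.8  131.6]
145 127 [ 583.8 -152.4  159.4]
220 90 [ 583.8 -155.9  237.7]
```

View pics/crop5.png

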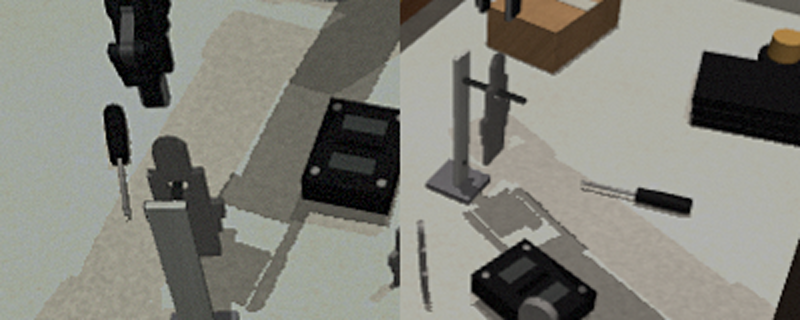

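The gauge hangs plumb at x≈587, with the eye at about z=195 and the tab top at about 259. Next I back off, turn 90° and straddle the peg.

```bash
python3 -m pendant '[[-0.4,-5.3,0,0,0,0.112,-0.4],[-0.4,-5.3,0,0,0,0.224,-0.4],[-0.4,-5.3,0,0,0,0.336,-0.4],[-0.4,-5.3,0,0,0,0.448,-0.4],[-0.4,-5.3,0,0,0,0.56,-0.4],[-0.4,-5.3,0,0,0,0.672,-0.4],[-0.4,-5.3,0,0,0,0.786,-0.4],[-0.4,-5.3,0,0,0,0.786,-0.4]]'
python3 -m pendant '[[0,0,0,0,0,0.112,-0.4],[0,0,0,0,0,0.224,-0.4],[0,0,0,0,0,0.336,-0.4],[0,0,0,0,0,0.448,-0.4],[0,0,0,0,0,0.56,-0.4],[0,0,0,0,0,0.672,-0.4],[0,0,0,0,0,0.786,-0.4],[0,0,0,0,0,0.786,-0.4],[0,0,0,0,0,0.786,-0.4]]'
python3 - <<'E'
from h import *
s,p,d=cam('wrist');save('wrist6',p)
Q=cloud('wrist',s,d).reshape(-1,3);Q=Q[~np.isnan(Q[:,0])];x,y,z=Q.T
P=Q[(x>560)&(x<610)&(abs(y+165)<25)&(z>222)&(z<265)]
if len(P):print('tab',len(P),P.min(0).round(1),P.max(0).round(1))
P=Q[(x>535)&(x<575)&(abs(y+165)<15)&(z>190)&(z<212)]
if len(P):print('peg',len(P),P.min(0).round(1),P.max(0).round(1))
print(s['ee_pos'],s['qpos'])
E
```

```text
time: 10.53
ee_pos: [533.0, -164.3, 313.8]
eef_rot: [[0.722, 0.692, -0.003], [0.692, -0.722, 0.002], [-0.001, -0.004, -1.0]]
ft_force: [0.3, 0.0, -0.6]
finger_gap: 0.297
grasp_force: 0.0
time: 11.28
ee_pos: [533.3, -164.5, 314.9]
eef_rot: [[1.0, -0.015, -0.002], [-0.015, -1.0, 0.001], [-0.002, -0.001, -1.0]]
ft_force: [-0.1, -0.3, 0.1]
finger_gap: 0.303
grasp_force: 0.0
tab 887 [ 582.6 -181.5  227.5] [ 591.3 -151.4  258.9]
peg 601 [ 540.6 -170.1  198.6] [ 574.9 -160.1  207.1]
[ 533.34384538 -164.46771549  314.92704612] [-2.75535585e+01 -1.41388685e+00  1.01335968e+02 -1.62112911e-04
  8.01988845e+01  6.33298858e+01]
```

View pics/wrist6.png

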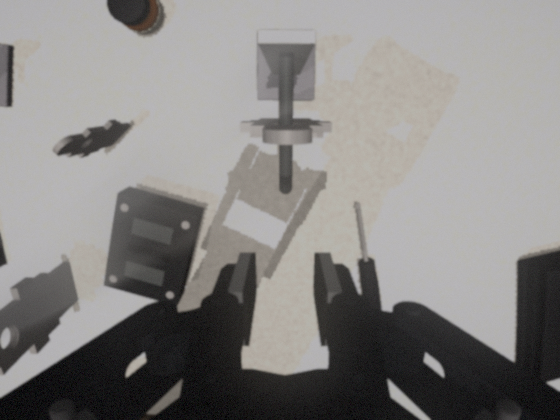

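The wrist view shows the fingers (px ~235 and 330) straddling the peg (px 286, tip at row 190), with the plate at row 130. Now down, then push.

```bash
python3 -m pendant '[[0,0,2.5,0,0,0,-0.4],[0,0,5,0,0,0,-0.4],[0,0,7.5,0,0,0,-0.4],[0,0,10,0,0,0,-0.4],[0,0,11.5,0,0,0,-0.4],[0,0,12.2,0,0,0,-0.4],[0,0,12.2,0,0,0,-0.4],[0,0,12.2,0,0,0,-0.4]]'
python3 -m pendant '[[1,0,0,0,0,0,-0.4],[2,0,0,0,0,0,-0.4],[3,0,0,0,0,0,-0.4],[3.5,0,0,0,0,0,-0.4],[4,0,0,0,0,0,-0.4],[4.5,0,0,0,0,0,-0.4],[4.5,0,0,0,0,0,-0.4]]'
```

```text
time: 12.0
ee_pos: [534.0, -164.8, 194.6]
eef_rot: [[1.0, -0.019, 0.0], [-0.019, -1.0, -0.0], [0.0, 0.0, -1.0]]
ft_force: [-1.1, -0.4, 0.2]
finger_gap: 0.299
grasp_force: 0.0
time: 12.58
ee_pos: [579.6, -165.6, 194.3]
eef_rot: [[1.0, -0.02, 0.001], [-0.02, -1.0, -0.0], [0.001, 0.0, -1.0]]
ft_force: [-0.4, -0.5, 0.5]
finger_gap: 0.297
grasp_force: 0.0
```

```bash
cat > g.py <<'E'
from h import *
for n in ['side','scene']:
    s,p,d=cam(n)
    Q=cloud(n,s,d).reshape(-1,3);Q=Q[~np.isnan(Q[:,0])];x,y,z=Q.T
    P=Q[(x>570)&(x<652)&(y>-210)&(y<-120)]
    for a,b in [(85,115),(115,145),(145,172),(172,183),(245,258)]:
        q=P[(P[:,2]>a)&(P[:,2]<b)&((abs(P[:,1]+165)>19)|(a>241))]; print(n,a,len(q),np.median(q,0).round(1))
print(s['ft_force'],s['ee_pos'])
E
python3 g.py
```

```text
side 85 32 [ 592.8 -140.   100.9]
side 115 46 [ 592.5 -139.7  131.8]
side 145 63 [ 592.7 -135.6  161. ]
side 172 12 [ 595.2 -140.6  178. ]
side 245 15 [ 573.6 -137.3  248.8]
scene 85 31 [ 598.4 -142.4   98.9]
scene 115 51 [ 598.7 -141.   133.6]
scene 145 127 [ 598.5 -138.6  162.3]
scene 172 17 [ 598.6 -142.3  177. ]
scene 245 365 [ 590.  -162.9  250.3]
[-0.68348239  0.05595309 -0.20382967] [ 579.20086635 -165.50389044  194.07644449]
```

The plate is following, upright, and its centre is now at x≈595.5. It has about 39 mm to go.

```bash
python3 -m pendant '[[0.5,0,0,0,0,0,-0.4],[1,0,0,0,0,0,-0.4],[1.5,0,0,0,0,0,-0.4],[2,0,0,0,0,0,-0.4],[2.5,0,0,0,0,0,-0.4],[3,0,0,0,0,0,-0.4],[3.4,0,0,0,0,0,-0.4],[3.4,0,0,0,0,0,-0.4],[3.4,0,0,0,0,0,-0.4]]'
python3 -m pendant '[[0.2,0,0,0,0,0,-0.4],[0.3,0,0,0,0,0,-0.4],[0.3,0,0,0,0,0,-0.4]]'; python3 g.py
```

```text
time: 13.43
ee_pos: [613.1, -166.3, 194.2]
eef_rot: [[1.0, -0.02, 0.0], [-0.02, -1.0, -0.0], [0.0, 0.0, -1.0]]
ft_force: [-0.8, 0.5, -0.1]
finger_gap: 0.299
grasp_force: 0.0
time: 13.68
ee_pos: [615.8, -166.3, 194.2]
eef_rot: [[1.0, -0.02, 0.0], [-0.02, -1.0, 0.0], [0.0, -0.0, -1.0]]
ft_force: [0.5, -0.2, 0.1]
finger_gap: 0.301
grasp_force: 0.1
side 85 41 [ 625.4 -141.3  101.1]
side 115 46 [ 626.3 -141.7  133. ]
side 145 67 [ 627.  -139.   161.5]
side 172 10 [ 628.3 -140.7  179. ]
side 245 64 [ 605.1 -145.6  250.4]
scene 85 44 [ 631.1 -145.   100.1]
scene 115 83 [ 632.1 -145.9  132.9]
scene 145 189 [ 632.4 -144.9  161.4]
scene 172 25 [ 632.9 -145.4  175.9]
scene 245 408 [ 626.4 -165.8  250.3]
[-1.18157203  0.58615609 -0.36247639] [ 615.71173945 -166.30137496  194.23297356]
```

```bash
python3 -m pendant '[[0.1,0,0,0,0,0,-0.4],[0.2,0,0,0,0,0,-0.4],[0.3,0,0,0,0,0,-0.4],[0.3,0,0,0,0,0,-0.4],[0.3,0,0,0,0,0,-0.4]]'
python3 -m pendant '[[0.1,0,0,0,0,0,-0.4],[0.1,0,0,0,0,0,-0.4],[0.1,0,0,0,0,0,-0.4]]'
python3 -m pendant '[[0.1,0,0,0,0,0,-0.4],[0.1,0,0,0,0,0,-0.4],[0.1,0,0,0,0,0,-0.4]]'; python3 g.py
```

```text
time: 14.2
ee_pos: [618.8, -166.4, 194.3]
eef_rot: [[1.0, -0.02, 0.0], [-0.02, -1.0, -0.0], [0.0, 0.0, -1.0]]
ft_force: [-0.1, 0.1, -0.1]
finger_gap: 0.303
grasp_force: 0.1
time: 14.45
ee_pos: [619.4, -166.4, 194.2]
eef_rot: [[1.0, -0.02, -0.001], [-0.02, -1.0, 0.0], [-0.001, -0.0, -1.0]]
ft_force: [-2.9, 0.3, 1.2]
finger_gap: 0.3
grasp_force: 0.2
time: 14.7
ee_pos: [619.4, -166.4, 194.1]
eef_rot: [[1.0, -0.02, -0.004], [-0.02, -1.0, 0.0], [-0.004, -0.0, -1.0]]
ft_force: [-7.4, 0.5, 1.3]
finger_gap: 0.302
grasp_force: 0.3
side 85 35 [ 629.5 -140.8   99.9]
side 115 42 [ 629.7 -140.4  133.4]
side 145 63 [ 630.3 -137.3  159.7]
side 172 14 [ 632.2 -140.4  176. ]
side 245 61 [ 609.  -147.2  249.5]
scene 85 44 [ 635.  -145.1  100.9]
scene 115 90 [ 635.6 -187.7  133.5]
scene 145 184 [ 636.1 -145.   161.7]
scene 172 24 [ 636.8 -164.9  177.4]
scene 245 404 [ 630.2 -165.8  250.5]
[-5.77978731 -0.35334706  1.61341445] [ 619.40277376 -166.41126665  194.17904735]
```

```bash
python3 -m pendant '[[-0.3,0,0,0,0,0,-0.4],[-0.6,0,0,0,0,0,-0.4],[-1,0,0,0,0,0,-0.4],[-1.5,0,0,0,0,0,-0.4],[-1.5,0,0,0,0,0,-0.4],[-1.5,0,0,0,0,0,-0.4]]'; python3 g.py; python3 - <<'E'
from h import *
for n in ['side','scene']:
    s,p,d=cam(n);Q=cloud(n,s,d).reshape(-1,3);Q=Q[~np.isnan(Q[:,0])];x,y,z=Q.T
    q=Q[(x>620)&(x<655)&(abs(y+166)<14)&(z>212)&(z<238)]; print(n,'post/tab 212-238',np.percentile(q[:,0],[5,25,50,75,95]).round(1))
    q=Q[(x>620)&(x<655)&(abs(y+166)<14)&(z>242)&(z<258)]; print(n,'tab>242',len(q),np.median(q,0).round(1))
    q=Q[(x>620)&(x<655)&(abs(y+166)<14)&(z>40)&(z<80)]; print(n,'post low',len(q),np.percentile(q[:,0],[5,25,50,75,95]).round(1))
E
```

```text
time: 15.3
ee_pos: [605.6, -166.1, 194.4]
eef_rot: [[1.0, -0.02, 0.001], [-0.02, -1.0, -0.0], [0.001, 0.0, -1.0]]
ft_force: [-0.6, 0.2, -1.2]
finger_gap: 0.294
grasp_force: 0.0
side 85 36 [ 632.2 -140.6   99.7]
side 115 49 [ 631.3 -141.   131.6]
side 145 59 [ 632.1 -134.9  159.1]
side 172 12 [ 633.8 -140.1  177. ]
side 245 60 [ 594.5 -175.7  250.4]
scene 85 51 [ 637.3 -145.5  100. ]
scene 115 94 [ 637.6 -166.2  133.8]
scene 145 200 [ 637.1 -145.9  162.8]
scene 172 23 [ 637.2 -145.2  175.6]
scene 245 424 [ 616.4 -166.2  250.5]
[ 0.21973116 -0.48144352  0.51564856] [ 605.70241237 -166.1311546   194.32990566]
side post/tab 212-238 [629.8 630.6 631.6 640.6 647.7]
side tab>242 0 [nan nan nan]
side post low 40 [637.5 639.1 639.5 640.2 641. ]
scene post/tab 212-238 [644.8 645.7 646.2 646.8 647.7]
scene tab>242 143 [ 637.  -165.8  251.9]
scene post low 151 [645.2 645.8 646.4 646.8 647.7]
  return _methods._mean(a, axis=axis, dtype=dtype,
  ret = um.true_divide(
```

Released, it settles vertical and home within about 1 mm. One more gentle push with the fingers slightly lower will make it flush.

```bash
python3 -m pendant '[[0,0,0.25,0,0,0,-0.4],[0,0,0.25,0,0,0,-0.4],[0.4,0,0.25,0,0,0,-0.4],[0.8,0,0.25,0,0,0,-0.4],[1.1,0,0.25,0,0,0,-0.4],[1.3,0,0.25,0,0,0,-0.4],[1.4,0,0.25,0,0,0,-0.4],[1.5,0,0.25,0,0,0,-0.4],[1.5,0,0.25,0,0,0,-0.4]]'
python3 -m pendant '[[0.1,0,0,0,0,0,-0.4],[0.1,0,0,0,0,0,-0.4],[0.1,0,0,0,0,0,-0.4]]'
python3 g.py
python3 -m pendant '[[-0.1,0,0,0,0,0,-0.4],[-0.2,0,0,0,0,0,-0.4],[-0.4,0,0,0,0,0,-0.4],[-0.7,0,0,0,0,0,-0.4],[-1.2,0,0,0,0,0,-0.4],[-2,0,0,0,0,0,-0.4],[-3,0,0,0,0,0,-0.4],[-4.5,0,0,0,0,0,-0.4],[-6,0,0,0,0,0,-0.4],[-7.5,0,0,0,0,0,-0.4]]'
python3 -m pendant '[[-2,0,0,0,0,0,-0.4],[-3,0,0,0,0,0,-0.4],[-3,0,-4,0,0,0,-0.4],[-3,0,-8,0,0,0,-0.4],[-3,0,-12,0,0,0,-0.4],[-3,0,-12,0,0,0,-0.4],[-3,0,-12,0,0,0,-0.4]]'
python3 g.py
python3 - <<'E'
from h import *
s,p,d=cam('scene');s2,p2,d2=cam('side')
save('crop7',cv2.resize(np.hstack([p[120:320,90:290],p2[100:300,220:420]]),None,fx=2,fy=2,interpolation=cv2.INTER_CUBIC))
for n,D in [('side',d2),('scene',d)]:
    Q=cloud(n,s,D).reshape(-1,3);Q=Q[~np.isnan(Q[:,0])];x,y,z=Q.T
    q=Q[(x>620)&(x<655)&(abs(y+166)<14)&(z>40)&(z<80)]; print(n,'post low',np.median(q[:,0]).round(1))
    q=Q[(x>620)&(x<655)&(abs(y+166)<14)&(z>242)&(z<258)]; print(n,'tab',len(q),np.median(q,0).round(1))
E
```

```text
time: 16.25
ee_pos: [619.3, -166.4, 191.8]
eef_rot: [[1.0, -0.02, -0.005], [-0.02, -1.0, 0.0], [-0.005, -0.0, -1.0]]
ft_force: [-6.3, -0.1, 3.3]
finger_gap: 0.301
grasp_force: 0.0
time: 16.5
ee_pos: [619.3, -166.4, 191.8]
eef_rot: [[1.0, -0.02, -0.007], [-0.02, -1.0, 0.001], [-0.007, -0.001, -1.0]]
ft_force: [-9.4, -0.3, 4.7]
finger_gap: 0.298
grasp_force: 0.0
side 85 36 [ 630.9 -141.6  100.3]
side 115 40 [ 630.3 -140.3  131.9]
side 145 69 [ 630.4 -138.3  160.3]
side 172 9 [ 632.1 -140.7  176.4]
side 245 52 [ 609.  -144.4  249.1]
scene 85 43 [ 634.8 -145.3  100.3]
scene 115 85 [ 635.3 -187.9  132.6]
scene 145 197 [ 635.9 -145.5  161.6]
scene 172 18 [ 636.8 -185.7  176.4]
scene 245 378 [ 630.7 -167.1  249.9]
[-9.54726086  0.22986878  4.52749958] [ 619.23290895 -166.39981106  191.77623618]
time: 17.43
ee_pos: [545.3, -164.7, 191.6]
eef_rot: [[1.0, -0.02, -0.0], [-0.02, -1.0, 0.0], [-0.0, -0.0, -1.0]]
ft_force: [0.4, -0.1, 0.4]
finger_gap: 0.301
grasp_force: 0.0
time: 18.02
ee_pos: [517.8, -165.0, 315.9]
eef_rot: [[1.0, -0.02, 0.007], [-0.02, -1.0, -0.004], [0.007, 0.004, -1.0]]
ft_force: [-0.6, 0.2, -0.5]
finger_gap: 0.3
grasp_force: 0.0
side 85 40 [ 632.  -141.5  100.9]
side 115 51 [ 631.8 -141.3  131.4]
side 145 73 [ 631.3 -139.2  160.8]
side 172 14 [ 633.6 -141.4  176.1]
side 245 38 [ 632.3 -158.8  251.4]
scene 85 51 [ 637.1 -145.8  100.8]
scene 115 93 [ 637.2 -187.2  133.2]
scene 145 204 [ 637.  -145.8  162.3]
scene 172 21 [ 637.2 -145.1  176.6]
scene 245 122 [ 636.9 -166.   252.9]
[-0.06774303 -0.17443884 -0.35797232] [ 516.79387269 -164.45798473  312.89992999]
side post low 639.8
side tab 35 [ 631.2 -160.8  251.2]
scene post low 646.3
scene tab 145 [ 637.1 -165.7  251.6]
```

View pics/crop7.png

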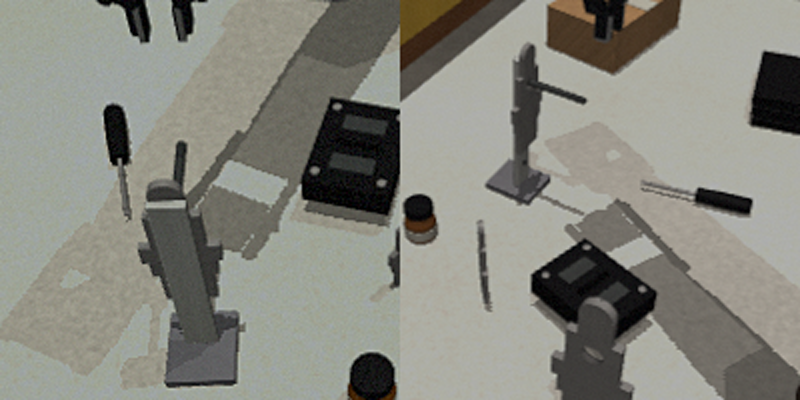

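It's on the peg at the upright (crop px ~(180,240) and (525,120)). While pushed it leaned about 1°, so it may rest about 1 mm off at eye height. I'll push once more with the fingertips leading by about 4°, so contact is at the eye and not higher.

```bash
python3 -m pendant '[[2,0,3,0,0.07,0,-0.4],[2,0,6,0,0.07,0,-0.4],[2,0,9,0,0.07,0,-0.4],[2,0,11,0,0.07,0,-0.4],[2,0,12,0,0.07,0,-0.4],[2,0,12,0,0.07,0,-0.4],[2,0,12,0,0.07,0,-0.4]]'
python3 -m pendant '[[2,0,0.14,0,0,0,-0.4],[4,0,0.28,0,0,0,-0.4],[6,0,0.42,0,0,0,-0.4],[7,0,0.49,0,0,0,-0.4],[7.5,0,0.52,0,0,0,-0.4],[7.9,0,0.55,0,0,0,-0.4],[7.9,0,0.55,0,0,0,-0.4]]'
```

```text
time: 18.8
ee_pos: [536.5, -164.6, 191.1]
eef_rot: [[0.997, -0.02, 0.069], [-0.02, -1.0, -0.001], [0.069, -0.001, -0.998]]
ft_force: [0.5, -0.7, 0.5]
finger_gap: 0.3
grasp_force: 0.0
time: 19.38
ee_pos: [616.2, -166.4, 192.3]
eef_rot: [[0.997, -0.02, 0.07], [-0.02, -1.0, -0.002], [0.07, 0.0, -0.998]]
ft_force: [-0.9, 0.7, 0.3]
finger_gap: 0.3
grasp_force: 0.0
```

```bash
python3 -m pendant '[[0.1,0,0,0,0,0,-0.4],[0.2,0,0,0,0,0,-0.4],[0.3,0,0,0,0,0,-0.4],[0.4,0,0,0,0,0,-0.4],[0.4,0,0,0,0,0,-0.4]]'
python3 -m pendant '[[0.1,0,0,0,0,0,-0.4],[0.1,0,0,0,0,0,-0.4],[0.1,0,0,0,0,0,-0.4]]'
python3 -m pendant '[[0.1,0,0,0,0,0,-0.4],[0.1,0,0,0,0,0,-0.4],[0.1,0,0,0,0,0,-0.4]]'; python3 g.py
```

```text
time: 19.8
ee_pos: [619.8, -166.4, 192.1]
eef_rot: [[0.997, -0.02, 0.07], [-0.02, -1.0, -0.001], [0.07, 0.0, -0.998]]
ft_force: [-0.9, 0.4, 0.8]
finger_gap: 0.304
grasp_force: 0.0
time: 20.05
ee_pos: [620.7, -166.4, 192.1]
eef_rot: [[0.997, -0.02, 0.069], [-0.02, -1.0, -0.001], [0.069, -0.0, -0.998]]
ft_force: [-1.0, -0.3, -0.2]
finger_gap: 0.304
grasp_force: 0.6
time: 20.3
ee_pos: [620.9, -166.4, 192.1]
eef_rot: [[0.998, -0.02, 0.067], [-0.02, -1.0, -0.001], [0.067, -0.0, -0.998]]
ft_force: [-5.4, 0.2, 1.8]
finger_gap: 0.3
grasp_force: 2.6
side 85 33 [ 633.1 -141.2  100.3]
side 115 45 [ 632.4 -140.6  131.1]
side 145 68 [ 632.6 -140.5  159.2]
side 172 13 [ 635.6 -140.4  177.4]
side 245 50 [ 606.3 -143.4  250.5]
scene 85 51 [ 637.8 -145.8  100.7]
scene 115 94 [ 638.1 -187.1  132.6]
scene 145 200 [ 637.9 -166.1  161.5]
scene 172 25 [ 637.8 -187.1  177.8]
scene 245 392 [ 627.7 -167.2  249.5]
[-4.60967559  0.41672775  2.14398245] [ 620.85286612 -166.41683578  192.07166253]
```

Now it's flat and 0.9 mm further back, firm against the upright. I'll retreat, check and hand in.

```bash
python3 -m pendant '[[-0.1,0,0,0,0,0,-0.4],[-0.2,0,0,0,0,0,-0.4],[-0.5,0,-0.03,0,0,0,-0.4],[-1,0,-0.07,0,0,0,-0.4],[-2,0,-0.14,0,0,0,-0.4],[-4,0,-0.28,0,0,0,-0.4],[-6,0,-0.42,0,0,0,-0.4],[-8,0,-0.56,0,0,0,-0.4],[-10,0,-0.7,0,0,0,-0.4],[-11,0,-0.77,0,0,0,-0.4]]'
python3 -m pendant '[[0,0,-3,0,0,0,-0.4],[0,0,-7,0,0,0,-0.4],[0,0,-11,0,0,0,-0.4],[0,0,-11,0,0,0,-0.4],[0,0,-11,0,0,0,-0.4]]'
python3 g.py
python3 - <<'E'
from h import *
camera('scene')
for q in ['flux_jar','screwdriver','tray']: print(q,[(np.round(b['location']).tolist(),round(b['p'],2)) for b in boxes_of('scene',q)])
E
```

```text
time: 21.23
ee_pos: [509.3, -163.8, 191.8]
eef_rot: [[0.997, -0.021, 0.069], [-0.021, -1.0, -0.001], [0.069, -0.0, -0.998]]
ft_force: [-0.2, 0.4, -0.1]
finger_gap: 0.303
grasp_force: 0.0
time: 21.65
ee_pos: [505.1, -164.8, 306.1]
eef_rot: [[0.997, -0.02, 0.077], [-0.02, -1.0, -0.005], [0.077, 0.004, -0.997]]
ft_force: [0.4, 0.1, -1.3]
finger_gap: 0.303
grasp_force: 0.0
side 85 38 [ 632.8 -140.9  101.6]
side 115 36 [ 632.6 -140.2  133.1]
side 145 68 [ 632.6 -139.3  159.5]
side 172 13 [ 632.1 -139.9  177. ]
side 245 35 [ 633.  -157.7  251.3]
scene 85 54 [ 637.9 -145.8  101.4]
scene 115 96 [ 638.2 -186.6  133.3]
scene 145 196 [ 637.9 -185.3  162.4]
scene 172 25 [ 637.9 -186.7  176.1]
scene 245 123 [ 637.6 -166.9  252.8]
[-0.54988737  0.10940216 -1.51702928] [ 504.17020803 -164.23689825  303.15549138]
flux_jar [([730.0, 2.0, 58.0], 0.95)]
screwdriver [([373.0, -278.0, 25.0], 0.94)]
tray [([437.0, 295.0, 13.0], 0.61)]
```

```bash
python3 -c "
from workcell import *
print(hand_in())"
```

```text
the job is handed in; nothing more can be done
None
```

The gauge hangs by its eye on the longer peg, flush against the upright and released; the jar, screwdriver and tray were not moved, and the job was handed in at about 22 s of the 56 s allowed.

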